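# Reset the water purifier's filter timer

## Task

A new filter is already in the water purifier. Push its open filter hatch fully shut, then reach a fingertip into the blue-ringed finger well, press the sunken blue reset key right down, keep it down for at least two seconds and let it come up again. Only touch and push: lift nothing, do not swing the hatch further open, do not press the white key in the other well, and leave the used filter, cups, bottles and everything else around where they stand.

Things in the scene. Friction and masses are not known exactly. Their poses are not given: they have to be found in the camera images.
- purifier: Countertop water purifier, fixed, white shell, 340 (its x) by 210 (its y) by 220 mm high. Origin: centre of its underside on the counter. Its -x is the front with the spout and drip tray, +x its rear, +y lies to the left when looking from its front to its rear, z up. The flat top of the head (front 137 mm) is 220 mm above the counter and has two finger wells; behind it lies the filter bay under the hatch, and behind that a blue water tank with a white lid as high as the head.
- reset_well (a point): Centre of the mouth of the reset well, on the purifier's flat top: a round well with a blue ring around it, 48 mm in diameter with straight walls and a small chamfer, 26 mm deep. Axes as the purifier. It lies 107 mm in front of the purifier's origin and 52 mm to its +y side, 220 mm up. The blue key stands in the middle of its floor.
- reset_key (a joint): Travel of the blue reset key (28 mm disc, its top 14 mm below the well's mouth when up): 0 = up, 0.005 m = fully down, 19 mm below the mouth. It counts as pressed right down beyond 0.004. It is sprung: 2 N starts it, 5 N takes it to its stop, and it comes up by itself.
- flush_well (a point): Centre of the mouth of the other well, with a grey ring and a white key; same size and depth, 104 mm to the -y side of the reset well. Not to be used.
- flush_key (a joint): Travel of the white flush key, 0 = up, 0.005 m = down, sprung like the blue one. It must stay up.
- hatch (a joint): Opening of the filter hatch in rad: 0 = fully shut (lying level, its top 221 mm above the counter), about 0.7 to 1.0 at the start. Stiff friction hinge (0.12 N m): it stays where it is left; about 2 to 4 N pressed on its outer face shuts it, where it meets a rigid stop.
- hatch_hinge (a point): Middle of the hinge line of the hatch, level with its outer face. The hinge runs along the purifier's y at the rear of the filter bay, 83 mm behind the purifier's origin and 221 mm above the counter when shut. The point turns with the hatch: its -x runs along the outer face to the free edge, its z is the outward normal of the face.
- hatch_edge (a point): Middle of the free edge of the hatch, on its outer face: a pale grey flat panel, 113 mm from hinge to free edge, 164 mm wide, 7 mm thick, with a blue strip at the free edge. The free edge rises as it opens and looks to the purifier's front.
- glass: Clear drinking glass, 64 mm across, 100 mm high, on the drip tray under the spout (loose). Origin: centre of its underside. Leave it.
- old_filter: The used filter cartridge standing upright beside the purifier: white cylinder 72 mm across with a blue head, 145 mm high. Origin: centre of its underside. Leave it.
- mug: White mug, 80 mm across, 92 mm high. Origin: centre of its underside. Leave it.
- tumbler: Steel tumbler, 74 mm across, 120 mm high. Origin: centre of its underside. Leave it.
- flask: Light grey flask with a black cap, 72 mm across, 215 mm high. Origin: centre of its underside. Leave it.
- soap: Yellow washing-up bottle with a green cap, 60 by 95 mm, 214 mm high. Origin: centre of its underside. Leave it.
- bowl: Blue bowl, 110 mm across, 50 mm high. Origin: centre of its underside. Leave it.

How it is judged (in metres and radians):
On the way, in this order (a step that is already met when the one before it is completed fails the run):
1. the filter hatch is pushed fully shut (under 0.04 rad) (value of joint hatch below 0.04 rad), for 0.2 s.
2. with the hatch shut, the blue reset key is held right down (over 4 of its 5 mm) by the fingers for 2 s without a break (value of joint reset_key above 0.004 m and value of joint hatch below 0.04 rad and contact force between the fingers and reset_key above 0.5 N), for 2 s.
At the end, for the whole second after the job is handed in: The hatch is shut (under 0.04 rad, 4.5 mm at its edge), both keys are up (within 1 mm), and the glass, old filter, mug, tumbler, flask, soap bottle and bowl are within 30 mm of where they stood (value of joint hatch below 0.04 rad and value of joint each of reset_key, flush_key below 0.001 m and distance of each of glass, old_filter, mug, tumbler, flask, soap, bowl from where it was at the start of the episode below 0.03 m); the robot touches nothing.
It fails at once if the white flush key is pressed (over 2 mm) (value of joint flush_key above 0.002 m).
It fails at once if the hatch is swung further open (beyond 1.08 rad) (value of joint hatch above 1.08 rad).
It fails at once if a bystander is shifted by more than 30 mm, lifted or carried (distance of any of glass, old_filter, mug, tumbler, flask, soap, bowl from where it was at the start of the episode above 0.03 m).
It fails at once if a bystander is tipped over (angle between any of glass, old_filter, mug, tumbler, flask, soap, bowl's own z axis and vertical above 0.35 rad).
It also fails if it takes over 51 s, if anything falls off the work surface, if the arm or the gripper's body presses on something with over 40 N, if the wrist force passes 120 N, or if a joint passes its speed limit or range.

## Robot

A 6-joint arm with a two-finger parallel gripper is mounted at the origin on the work surface. World frame = base frame: x ahead of the robot, y to its left, z up, the work surface at z = 0. Lengths are in mm, angles in rad, forces in N, time in s.
With the tool pointing down it reaches from about 425 to 950 mm from the base axis. Payload 14.7 kg.
Tool frame: the origin (TCP) lies midway between the tips of the shut fingers; the grasp point (between the pads) lies 19 mm behind it; x points along the fingers, z is the direction in which the jaws open and shut, and the axes are right-handed (so a half turn about x gives the same grasp; the last joint's range is limited). The gripper opens to 85 mm and grips with 20 to 120 N. Pads are 22 mm wide; open, the fingers measure 114 mm over their backs; the gripper's body (76 mm by 85 mm) begins 54 mm behind the grasp point. The pads swing forward as they close: fully open they stand 13 mm farther back than shut.
Start: joints at [1.269, 0.48, 1.596, -0, 1.065, -0.047], TCP at [163.809, 629.014, 231.297] pointing down, gripper open.
Joint ranges: [-2.75, 2.75], [-0.82, 2.05], [0.23, 2.67], [-1.56, 4.7], [0.09, 2.69], [-2.92, 2.92]. Speed limits (rad/s): [1.89, 1.89, 2.39, 3.01, 3.01, 3.01].

## Interface

Orientations are given as a rotation vector (axis times angle).
In Python, from cell import bot gives the robot as it stands.
- The arm moves only by the tool play_rows, never from a script. Its argument "motion" is a list of rows, each a list of 3 entries, a list of its own where there are three numbers: the gripper's target within -1 to 1 (fully open at 1, half-way at 0, shut at -1), then the shift along the tool's x, y, z in cm, then the turn about the tool's x in rad. In form: [[fingers, [x, y, z], spin], ...]. A call has 1 to 5 rows; each row is the pose to reach, as a shift and turn from the pose commanded when the call began, along the tool's axes at that moment; what a row does not reach only later rows make up. A row lasts 1/8 s, in which the tool goes at most 62.5 mm and 10.7 degrees, less where a joint would pass 70% of its speed; a pose out of reach is approached as far as the arm can. A call with a gripper value outside its range is refused whole. The fingers move at their own pace and stop on an object; "squeeze" is the grip in N (left out, the last holds). Time passes only in rows, so rows that repeat a pose let the fingers close. It gives the time, the measured TCP pose, the force and the opening at its end, in the units of the state.
- bot.get_state(): the state, without advancing time (a new reading comes with each control period).
- bot.grab_frame(name): name is "scene" or "top" or "wrist"; returns the picture (420x560x3 uint8, red, green, blue); there is no depth.
- bot.camera_params(name): a dict with "fovy" (degrees; the focal length in pixels is half the picture's height over the tangent of half this angle, whatever the lens; pixels are square), "cx", "cy" (the principal point, pixels), "world_from_camera" (4x4, takes a point from camera to world coordinates). Camera axes: x right, y down, z forward; pixel columns grow to the right and rows downward; lengths in mm; the calibration is good to about 2 mm. The wrist camera is an equidistant fisheye: a pixel r from the principal point sees the ray r / f radians off the axis. A picture is of the moment at which its call begins: read the wrist's pose just before it. camera_params takes no time and is no camera call; for the wrist camera it gives the pose at the moment of the call.
- bot.close_job(): hands the job in, once; it reports no verdict.
Trained networks look in the newest picture that a camera, given by its name, has taken for a name from the list of things; names that differ only in an ending like _2 or _b are one class to them, and where a whole thing is asked for, a point or a joint stands for the part that bears it (a point fixed in the world has none). Each returns a list of dicts, best first, with "score" (0 to 1); they miss things now and then, are a little off and sometimes report something else, mostly with a low value. They report only what shows in the picture. A call takes as long as a camera call.
- bot.spot_in(camera, target): "centre" ([row, column] in pixels, amid what is visible of it).
- bot.cut_out(camera, target): "region" (420x560 bool, what is visible of it) and "centre" ([row, column] in pixels, amid what is visible of it).
The state is a dict: "clock": time; "q": joint angles; "qd": joint speeds; "effort": joint torques, N m; "tool_pos": TCP position; "tcp_rot": TCP orientation; "wrist_force": force on the tool from outside, world axes, zero at the start; "wrist_torque": the same for the moment, N m; "gripper_width": opening from 0.0 (shut) to 1.0 (fully open).
Only numpy, scipy, OpenCV 4.12 (cv2) and the standard library are available. Lean on these libraries where they do the work, as an engineer would, in place of code of your own. Each camera call takes 0.05 s, during which the arm holds its last target.

## Working session

There is one attempt and no reset: what is moved stays moved. The work goes in short steps, Python scripts to look and compute and a tool call to move; the robot and the scene stay as the last step left them, time stands still between calls to the robot, and variables do not carry over. Pictures are saved under pics/ and viewed, and the job is handed in when it is done.

Besides the shell and the picture viewer there is one more tool, called by a JSON object that holds its "name" and its "arguments", one argument or row to a line. play_rows: Moves the arm, as the interface text tells. Its arguments: {"type":"object","properties":{"motion":{"type":"array"},"squeeze":{"type":"number"}},"required":["motion"]}

```bash
ls; mkdir -p pics; python3 - <<'E'
from cell import bot
import cv2
for n in ["scene","top","wrist"]:
    p=bot.camera_params(n); print(n,p)
    cv2.imwrite(f"pics/{n}0.png",bot.grab_frame(n)[:,:,::-1])
    for t in ["reset_well","flush_well","hatch_edge","purifier"]:
        try: print(t,[(round(d['score'],2),d['centre']) for d in bot.spot_in(n,t)][:3])
        except Exception as e: print(t,e)
print(bot.get_state())
E
```

```text
pics
scene {'fovy': 47.394058947648915, 'cx': 285.27595374118766, 'cy': 217.42603091745855, 'world_from_camera': array([[ 8.44525799e-01,  3.21572747e-01, -4.28213899e-01,
         1.20095788e+03],
       [ 5.34940674e-01, -4.69568201e-01,  7.02384638e-01,
        -9.33041372e+02],
       [ 2.47921268e-02, -8.22250979e-01, -5.68584802e-01,
         8.97133088e+02],
       [ 0.00000000e+00,  0.00000000e+00,  0.00000000e+00,
         1.00000000e+00]])}
reset_well [(0.83, [216.7, 288.5])]
flush_well [(0.6, [214.7, 283.0])]
hatch_edge [(0.81, [179.3, 302.1])]
purifier [(0.64, [214.1, 288.1])]
top {'fovy': 54.75276902061844, 'cx': 286.07469995107687, 'cy': 209.33855375652905, 'world_from_camera': array([[-1.78215328e-02, -9.96274566e-01,  8.43764364e-02,
         5.22855797e+02],
       [-9.99796603e-01,  1.69602596e-02, -1.09133864e-02,
         1.64712169e+01],
       [ 9.44168305e-03, -8.45537678e-02, -9.96374184e-01,
         1.30212211e+03],
       [ 0.00000000e+00,  0.00000000e+00,  0.00000000e+00,
         1.00000000e+00]])}
reset_well [(0.59, [210.1, 284.3]), (0.44, [243.5, 315.9]
[... 622 characters left out ...]

hatch_edge []
purifier [(0.37, [387.2, 12.3])]
{'clock': 0.75, 'q': array([ 1.26940719e+00,  4.80162304e-01,  1.59631298e+00,  4.25245829e-05,
        1.06504356e+00, -4.66093897e-02]), 'qd': array([ 0.00047155, -0.00084457, -0.00120503,  0.00059575,  0.00079635,
        0.00105676]), 'effort': array([ 8.65077105e-03, -9.50364375e+01, -4.30624652e+01,  6.59421785e-04,
        5.05464723e-04, -1.22082781e-05]), 'tool_pos': array([163.79642855, 629.03492386, 231.31618401]), 'tcp_rot': array([-1.01940508,  1.31897787,  1.0195265 ]), 'wrist_force': array([ 0.07270736, -0.49675647, -0.4355215 ]), 'wrist_torque': array([-0.03247648, -0.01407262,  0.05047339]), 'gripper_width': 1.0028665996710264}
```

View pics/scene0.png

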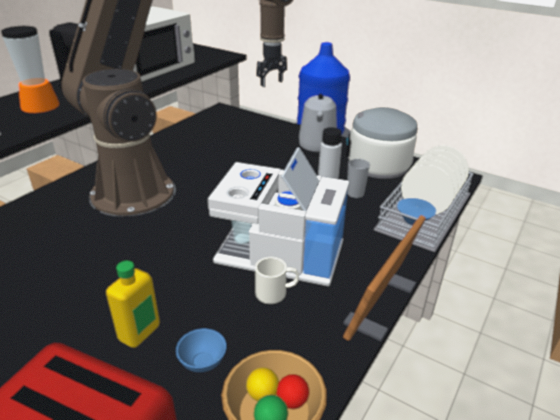

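View pics/top0.png

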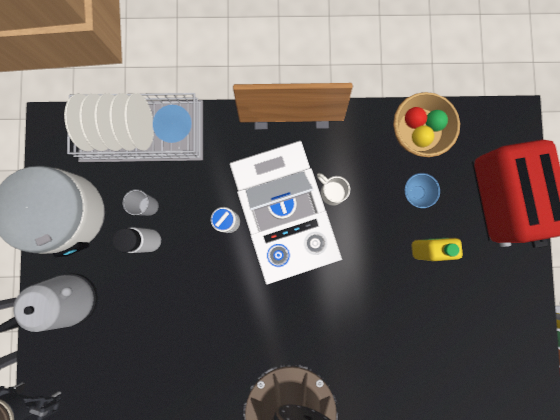

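Top view: the blue-ringed well is at about (row 255, col 278) and the grey one at (243, 316). The purifier's front faces the robot, and the hatch is open around (188, 280). I'll zoom in to measure.

```bash
cat > h.py <<'E'
import numpy as np, cv2
from cell import bot
def ray(n,rc,p=None):
    p=p or bot.camera_params(n); f=210/np.tan(np.radians(p['fovy'])/2)
    d=np.array([(rc[1]-p['cx'])/f,(rc[0]-p['cy'])/f,1]); T=p['world_from_camera']
    return T[:3,3],T[:3,:3]@d
def onz(n,rc,z):
    o,d=ray(n,rc); return o+d*(z-o[2])/d[2]
def proj(n,P):
    p=bot.camera_params(n); f=210/np.tan(np.radians(p['fovy'])/2); T=p['world_from_camera']
    c=T[:3,:3].T@(np.asarray(P,float)-T[:3,3]); return np.array([p['cy']+f*c[1]/c[2],p['cx']+f*c[0]/c[2]])
E
python3 - <<'E'
import cv2
a=cv2.imread('pics/top0.png')[135:290,215:365]; cv2.imwrite('pics/tz.png',cv2.resize(a,None,fx=3.8,fy=3.8,interpolation=cv2.INTER_CUBIC))
a=cv2.imread('pics/scene0.png')[140:285,200:360]; cv2.imwrite('pics/sz.png',cv2.resize(a,None,fx=4,fy=4,interpolation=cv2.INTER_CUBIC))
E
```

```text
(no output)
```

View pics/tz.png

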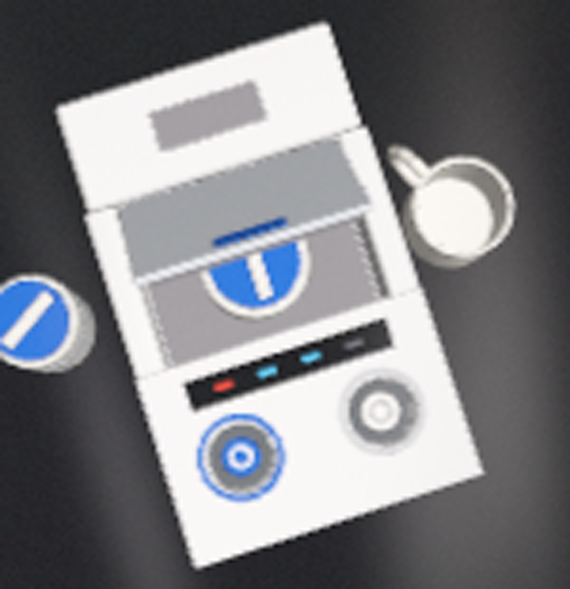

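View pics/sz.png

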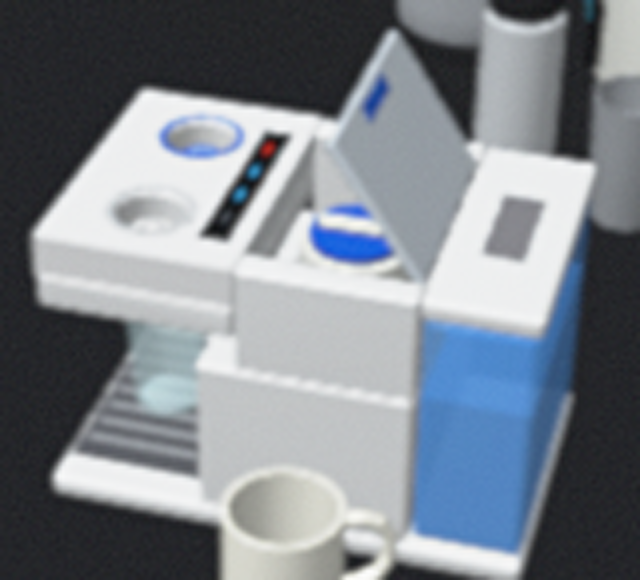

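```bash
cat > fit.py <<'E'
from h import *
from scipy.optimize import least_squares
P={n:bot.camera_params(n) for n in("scene","top")}
def pj(n,Q):
    p=P[n];f=210/np.tan(np.radians(p['fovy'])/2);T=p['world_from_camera'];c=T[:3,:3].T@(np.asarray(Q)-T[:3,3]);return np.array([p['cy']+f*c[1]/c[2],p['cx']+f*c[0]/c[2]])
tz=lambda r,c:((r+.5)/3.8-.5+135,(c+.5)/3.8-.5+215)
sz=lambda r,c:((r+.5)/4-.5+140,(c+.5)/4-.5+200)
B=(-107,52,220);G=(-107,-52,220)
obs=[("top",B,tz(457,241)),("top",G,tz(411,381)),("top",(-170,105,220),tz(568,195)),("top",(-170,-105,220),tz(474,482)),("top",(170,-105,220),tz(22,327)),("top",(170,105,220),tz(106,58)),
("scene",B,sz(136,202)),("scene",G,sz(212,152))]
def W(v,q): c,s=np.cos(v[2]),np.sin(v[2]); return np.array([v[0]+c*q[0]-s*q[1],v[1]+s*q[0]+c*q[1],q[2]])
res=lambda v:np.concatenate([pj(n,W(v,q))-o for n,q,o in obs])
if __name__=="__main__":
    r=least_squares(res,[600,0,0],loss='soft_l1');v=r.x
    print(v,res(v).reshape(-1,2).round(1))
    for n in("top","scene"):
        o=[x for x in obs if x[0]==n]; rr=least_squares(lambda v:np.concatenate([pj(n,W(v,q))-oo for n,q,oo in o]),[600,0,0]);print(n,rr.x,W(rr.x,B))
    print("B",W(v,B),"G",W(v,G))
    for th in (.7,.8,.9,1.0):
        for y in(-82,82):
            q=(83-113*np.cos(th),y,221+113*np.sin(th)); print(th,y,pj("top",W(v,q)).round(1),pj("scene",W(v,q)).round(1))
    print("edge obs top",tz(280,135),tz(210,372),"scene",sz(135,325),sz(30,393))
E
python3 fit.py
```

```text
[6.10761340e+02 9.81202432e+00 2.92894657e-01] [[ 0.1 -0.2]
 [ 0.2  0.2]
 [-0.  -0. ]
 [ 0.2 -0.1]
 [-0.8  1.2]
 [ 0.3 -2. ]
 [ 0.9  0.1]
 [ 0.2 -0.1]]
top [6.10805039e+02 9.31302579e+00 2.91638994e-01] [493.37206513  28.35237301 220.        ]
scene [6.08983351e+02 1.27394051e+01 3.00947716e-01] [491.37823639  30.68479225 220.        ]
B [493.30455232  28.70390027 220.        ] G [523.33193262 -70.86696109 220.        ]
0.7 -82 [199.7 315.9] [180.3 271.5]
0.7 82 [219.7 253.3] [151.8 288.8]
0.8 -82 [196.4 315.2] [177.9 274.5]
0.8 82 [216.5 252.2] [149.5 291.6]
0.9 -82 [192.8 314.4] [175.8 277.8]
0.9 82 [213.  250.9] [147.5 294.6]
1.0 -82 [188.9 313.5] [174.1 281.5]
1.0 82 [209.2 249.6] [145.8 298. ]
edge obs top (208.31578947368422, 250.1578947368421) (189.89473684210526, 312.5263157894737) scene (173.375, 280.875) (147.125, 297.875)
```

```bash
cat >> h.py <<'E'
from scipy.spatial.transform import Rotation as R
PV=(610.7,9.7,0.293)
def W(q,v=PV): c,s=np.cos(v[2]),np.sin(v[2]); return np.array([v[0]+c*q[0]-s*q[1],v[1]+s*q[0]+c*q[1],q[2]])
def delta(q,frame=True):
    s=bot.get_state(); M=R.from_rotvec(s['tcp_rot']).as_matrix(); t=W(q) if frame else np.array(q)
    return (M.T@(t-s['tool_pos'])/10).round(2)
def loc():
    s=bot.get_state(); p=s['tool_pos']; c,sn=np.cos(PV[2]),np.sin(PV[2]); d=p[:2]-PV[:2]
    return np.array([c*d[0]+sn*d[1],-sn*d[0]+c*d[1],p[2]]).round(1), s['wrist_force'].round(1), s['gripper_width'], s['clock']
E
python3 - <<'E'
from h import *
s=bot.get_state(); print(R.from_rotvec(s['tcp_rot']).as_matrix().round(3))
print(W((95,0,420)),delta((95,0,420)))
for n in ["flask","soap","tumbler","old_filter","mug"]:
    d=bot.spot_in("top",n); print(n,d[0]['centre'],onz("top",d[0]['centre'],100).round() )
print(bot.get_state()['clock'])
E
```

```text
[[-0.    -0.968  0.252]
 [ 0.     0.252  0.968]
 [-1.     0.     0.   ]]
[701.65126226  37.13843824 420.        ] [-18.87 -66.97 -43.72]
flask [240.1, 135.1] [541. 450. 100.]
soap [250.5, 437.8] [ 495. -444.  100.]
tumbler [202.1, 143.9] [653. 425. 100.]
old_filter [220.7, 225.3] [594. 184. 100.]
mug [191.0, 335.4] [ 677. -145.  100.]
1.0
```

{"name": "play_rows", "arguments": {
  "motion": [
    [-1, [-6, 0, 0], 0],
    [-1, [-12, 0, 0], 0],
    [-1, [-19, 0, 0], 0],
    [-1, [-19, -5, -3.3], 0],
    [-1, [-19, -10, -6.5], 0]
  ],
  "squeeze": 40
}}

```text
clock: 1.62
tool_pos: [244.8, 540.4, 422.5]
tcp_rot: [-1.02, 1.316, 1.021]
wrist_force: [0.6, 0.9, -0.7]
gripper_width: 0.001
```

{"name": "play_rows", "arguments": {
  "motion": [
    [-1, [0, -5, -3.3], 0],
    [-1, [0, -10, -6.6], 0],
    [-1, [0, -15, -9.8], 0],
    [-1, [0, -20, -13], 0],
    [-1, [0, -25, -16.3], 0]
  ]
}}

```text
clock: 2.25
tool_pos: [446.1, 318.6, 421.5]
tcp_rot: [-1.019, 1.318, 1.019]
wrist_force: [0.4, 0.6, -0.4]
gripper_width: -0.002
```

{"name": "play_rows", "arguments": {
  "motion": [
    [-1, [0, -5, -3.3], 0],
    [-1, [0, -10, -6.6], 0],
    [-1, [0, -15, -9.8], 0],
    [-1, [0, -20, -13], 0],
    [-1, [0, -25, -16.3], 0]
  ]
}}

```text
clock: 2.88
tool_pos: [647.0, 97.8, 421.4]
tcp_rot: [-1.019, 1.319, 1.019]
wrist_force: [0.4, 0.4, -0.2]
gripper_width: 0.0
```

```bash
python3 - <<'E'
from h import *
print(loc(),bot.get_state()['q'].round(2),delta((95,0,420)))
E
```

```text
(array([ 60.2,  73.8, 421.4]), array([ 0.4,  0.4, -0.2]), 0.00014541347305014587, 2.875) [ 0.1   0.37  1.31  0.    1.46 -1.21] [ 0.14 -6.82 -4.49]
```

```bash
python3 - <<'E'
from h import *
print(delta((85,0,420)),delta((85,0,298)))
E
```

```text
[ 0.14 -5.96 -5.01] [12.34 -5.96 -5.01]
```

{"name": "play_rows", "arguments": {
  "motion": [
    [-1, [0, -3, -2.5], 0],
    [-1, [0, -6, -5], 0],
    [-1, [4, -6, -5], 0],
    [-1, [8, -6, -5], 0],
    [-1, [12.3, -6, -5], 0]
  ]
}}

```text
clock: 3.5
tool_pos: [691.4, 35.7, 297.2]
tcp_rot: [-1.019, 1.319, 1.019]
wrist_force: [1.1, 0.4, 0.1]
gripper_width: 0.001
```

```bash
python3 - <<'E'
from h import *
for n in("scene","top"): cv2.imwrite(f"pics/{n}1.png",cv2.resize(bot.grab_frame(n)[100:300,180:400,::-1],None,fx=2.6,fy=2.6))
a=[cv2.imread(f"pics/{n}1.png") for n in("scene","top")]; cv2.imwrite("pics/b1.png",cv2.resize(np.hstack(a),(800,364)))
print(loc())
th=.98
for t in np.linspace(th,0,6):
    for r in(82,):
        # tool centre offset 4 mm outward
        print(round(t,2),delta((83-r*np.cos(t),0,221+r*np.sin(t))))
E
```

```text
(array([ 82.4,   2.4, 293.6]), array([-1.4,  0.4,  0.7]), 0.001495199236874259, 3.6)
0.98 [ 0.48  3.72 -2.55]
0.78 [ 1.51  4.77 -3.19]
0.59 [ 2.76  5.63 -3.72]
0.39 [ 4.18  6.26 -4.11]
0.2 [ 5.72  6.65 -4.35]
0.0 [ 7.32  6.77 -4.43]
```

View pics/b1.png

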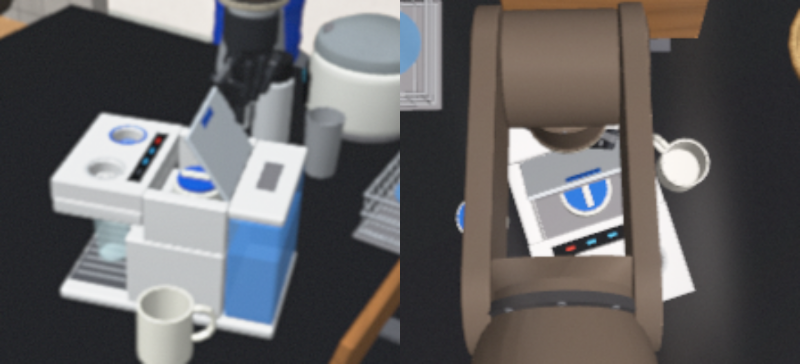

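{"name": "play_rows", "arguments": {
  "motion": [
    [-1, [0, 2.5, -1.5], 0],
    [-1, [0.8, 4, -2.7], 0],
    [-1, [1.4, 4.6, -3.1], 0],
    [-1, [2, 5, -3.4], 0],
    [-1, [2.6, 5.5, -3.6], 0]
  ]
}}

```text
clock: 4.22
tool_pos: [629.5, 14.9, 272.4]
tcp_rot: [-1.02, 1.318, 1.019]
wrist_force: [0.4, -0.8, 0.6]
gripper_width: -0.001
```

```bash
python3 - <<'E'
from h import *
print(loc())
cv2.imwrite("pics/s2.png",cv2.resize(bot.grab_frame("scene")[100:300,180:400,::-1],None,fx=2.6,fy=2.6))
for t in np.linspace(.59,0,6): print(round(t,2),delta((83-82*np.cos(t),0,221+82*np.sin(t))))
print(loc())
E
```

```text
(array([ 19.5,  -0.4, 272.4]), array([ 0.4, -0.8,  0.6]), -0.0011861737021430189, 4.225)
0.59 [ 0.47  0.31 -0.18]
0.47 [ 1.31  0.73 -0.43]
0.35 [ 2.19  1.06 -0.63]
0.24 [ 3.12  1.29 -0.78]
0.12 [ 4.07  1.44 -0.87]
0.0 [ 5.03  1.49 -0.9 ]
(array([ 1.840e+01, -1.000e-01,  2.713e+02]), array([-0.5, -1.5, -0.4]), 0.002146421513478974, 4.275)
```

View pics/s2.png

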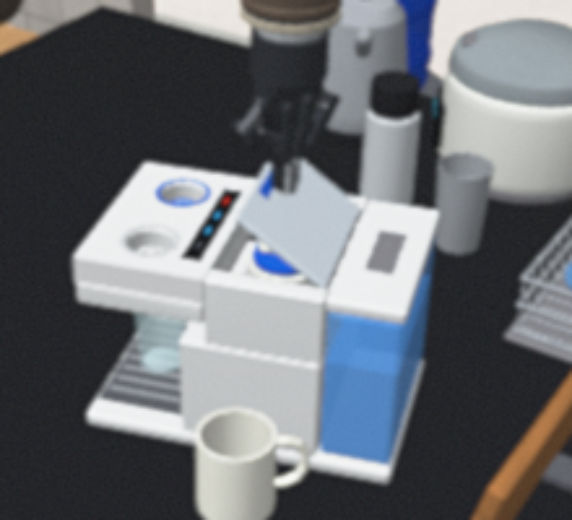

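The hatch is closing (about 0.6 rad) with the fingertips on its outer face, so I'll continue the arc.

{"name": "play_rows", "arguments": {
  "motion": [
    [-1, [0.9, 0.6, -0.35], 0],
    [-1, [1.8, 1, -0.6], 0],
    [-1, [2.8, 1.3, -0.8], 0],
    [-1, [3.7, 1.5, -0.9], 0],
    [-1, [4.4, 1.5, -0.9], 0]
  ]
}}

```text
clock: 4.9
tool_pos: [612.0, 10.0, 227.5]
tcp_rot: [-1.019, 1.32, 1.02]
wrist_force: [-0.1, -0.4, -0.1]
gripper_width: 0.001
```

```bash
python3 - <<'E'
from h import *
bot.grab_frame("scene");print(loc())
E
```

```text
(array([  1.1,  -0. , 226.8]), array([-0.4, -1. , -0.8]), 0.000466008226124759, 4.95)
```

Next, small steps down until contact with the stop shows.

{"name": "play_rows", "arguments": {
  "motion": [
    [-1, [0.2, 0, 0], 0],
    [-1, [0.4, 0, 0], 0],
    [-1, [0.5, 0, 0], 0],
    [-1, [0.6, 0, 0], 0],
    [-1, [0.6, 0, 0], 0]
  ]
}}

```text
clock: 5.58
tool_pos: [612.3, 10.0, 222.3]
tcp_rot: [-1.02, 1.319, 1.019]
wrist_force: [-1.0, 0.8, -0.6]
gripper_width: -0.001
```

```bash
python3 - <<'E'
from h import *
print(loc());cv2.imwrite("pics/s3.png",cv2.resize(bot.grab_frame("scene")[100:300,180:400,::-1],None,fx=2.6,fy=2.6))
print(loc())
E
```

```text
(array([ 1.700e+00, -2.000e-01,  2.223e+02]), array([-1. ,  0.8, -0.6]), -0.0007812641267994306, 5.575)
(array([ 1.600e+00, -2.000e-01,  2.223e+02]), array([-0.1, -0. , -0.3]), 0.00040981810991236014, 5.625)
```

View pics/s3.png

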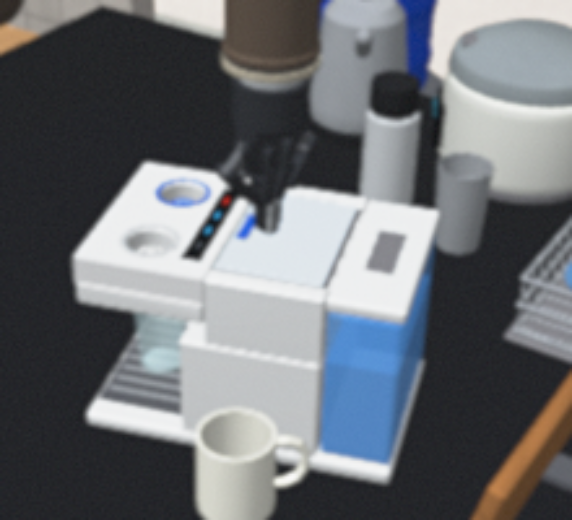

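The hatch is nearly level at z≈222. I'll push gently on until the force rises.

{"name": "play_rows", "arguments": {
  "motion": [
    [-1, [0.1, 0, 0], 0],
    [-1, [0.15, 0, 0], 0],
    [-1, [0.2, 0, 0], 0],
    [-1, [0.25, 0, 0], 0],
    [-1, [0.25, 0, 0], 0]
  ]
}}

```text
clock: 6.25
tool_pos: [612.3, 10.0, 220.8]
tcp_rot: [-1.02, 1.318, 1.019]
wrist_force: [-4.9, -1.0, 15.0]
gripper_width: 0.005
```

15 N against the stop means it is shut. I'll lift off, then go over the reset well and check.

{"name": "play_rows", "arguments": {
  "motion": [
    [-1, [0.25, 0, 0], 0],
    [-1, [0.1, 0, 0], 0],
    [-1, [-1.5, 0, 0], 0],
    [-1, [-4, 0, 0], 0],
    [-1, [-6, 0, 0], 0]
  ]
}}

```text
clock: 6.88
tool_pos: [612.6, 10.0, 281.2]
tcp_rot: [-1.02, 1.318, 1.019]
wrist_force: [0.1, -0.2, -0.6]
gripper_width: -0.003
```

```bash
python3 - <<'E'
from h import *
bot.grab_frame("wrist"); print(loc(), delta((-107,52,285)))
E
```

```text
(array([  2.9,  -0.6, 283.7]), array([ 0.6, -0.7,  2.2]), -0.0006552262325331872, 6.925) [-0.18 12.12 -1.23]
```

{"name": "play_rows", "arguments": {
  "motion": [
    [-1, [0, 4, -0.4], 0],
    [-1, [0, 8, -0.8], 0],
    [-1, [0, 12.1, -1.2], 0],
    [-1, [0, 12.1, -1.2], 0],
    [-1, [0, 12.1, -1.2], 0]
  ]
}}

```text
clock: 7.55
tool_pos: [492.9, 28.9, 280.3]
tcp_rot: [-1.02, 1.318, 1.019]
wrist_force: [-0.4, -0.1, -0.6]
gripper_width: -0.002
```

```bash
python3 - <<'E'
from h import *
print(loc(), delta((-107,52,230)))
p=bot.camera_params("wrist")
ims=[]
for n in("scene","top","wrist"):
    a=bot.grab_frame(n)[:,:,::-1]; cv2.imwrite(f"pics/{n}4.png",a)
T=p['world_from_camera']; f=210/np.tan(np.radians(p['fovy'])/2)
def wp(P):
    c=T[:3,:3].T@(np.array(P)-T[:3,3]); r=np.hypot(c[0],c[1]); a=np.arctan2(r,c[2]); return (p['cy']+f*a*c[1]/r,p['cx']+f*a*c[0]/r)
print("pred blue",wp(W((-107,52,220))),"grey",wp(W((-107,-52,220))), "tcp",wp(bot.get_state()['tool_pos']))
q=W((-107,52,220)); print([proj(n,q).round(1) for n in("scene","top")])
a=cv2.imread("pics/scene4.png")[140:285,200:360]; cv2.imwrite('pics/sz4.png',cv2.resize(a,None,fx=4,fy=4,interpolation=cv2.INTER_CUBIC))
E
```

```text
(array([-107.2,   52.4,  280.3]), array([-0.4, -0.1, -0.6]), -0.0015685006453836359, 7.55) [ 5.03 -0.03 -0.02]
pred blue (np.float64(228.5278360799131), np.float64(276.00886569437074)) grey (np.float64(294.0584736587194), np.float64(159.32288182572205)) tcp (np.float64(270.0739010922205), np.float64(276.2880705740271))
[array([174.5, 250.2]), array([255. , 277.9])]
```

View pics/sz4.png

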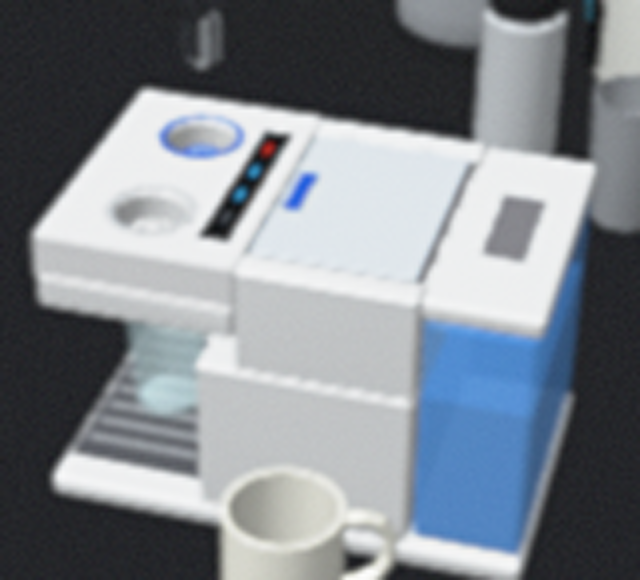

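View pics/wrist4.png

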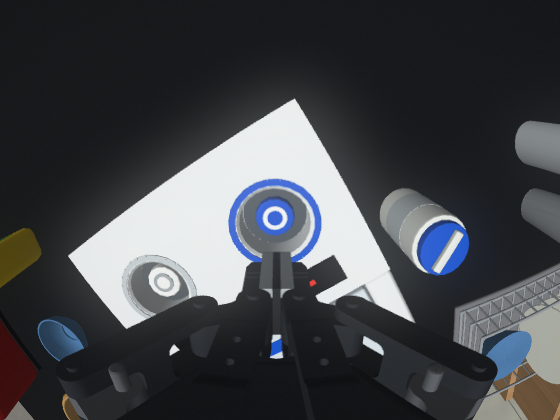

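The hatch lies flush and shut. In the wrist view the blue ring centre is at about (222, 275) against (228, 276) predicted, roughly 2–3 mm toward the robot, so I'll shift by half of that and descend.

{"name": "play_rows", "arguments": {
  "motion": [
    [-1, [2, 0.15, 0], 0],
    [-1, [4, 0.15, 0], 0],
    [-1, [5.5, 0.15, 0], 0],
    [-1, [6.4, 0.15, 0], 0],
    [-1, [7, 0.15, 0], 0]
  ]
}}

```text
clock: 8.32
tool_pos: [490.9, 29.3, 209.4]
tcp_rot: [-1.019, 1.319, 1.02]
wrist_force: [-0.3, -0.7, -0.1]
gripper_width: -0.004
```

{"name": "play_rows", "arguments": {
  "motion": [
    [-1, [0.2, 0, 0], 0],
    [-1, [0.4, 0, 0], 0],
    [-1, [0.5, 0, 0], 0],
    [-1, [0.6, 0, 0], 0],
    [-1, [0.6, 0, 0], 0]
  ]
}}

```text
clock: 8.95
tool_pos: [491.0, 29.3, 204.0]
tcp_rot: [-1.02, 1.318, 1.019]
wrist_force: [1.3, -1.1, 3.0]
gripper_width: 0.007
```

{"name": "play_rows", "arguments": {
  "motion": [
    [-1, [0.1, 0, 0], 0],
    [-1, [0.2, 0, 0], 0],
    [-1, [0.3, 0, 0], 0],
    [-1, [0.35, 0, 0], 0],
    [-1, [0.35, 0, 0], 0]
  ]
}}

```text
clock: 9.57
tool_pos: [491.0, 29.3, 200.9]
tcp_rot: [-1.02, 1.318, 1.019]
wrist_force: [-2.3, -0.2, 15.2]
gripper_width: -0.001
```

At z = 200.9 with 15 N, the key is on its stop. I'll hold with a touch more, for over 2 s.

{"name": "play_rows", "arguments": {
  "motion": [
    [-1, [0.02, 0, 0], 0],
    [-1, [0.02, 0, 0], 0],
    [-1, [0.02, 0, 0], 0],
    [-1, [0.02, 0, 0], 0],
    [-1, [0.02, 0, 0], 0]
  ]
}}

```text
clock: 10.2
tool_pos: [491.0, 29.3, 200.8]
tcp_rot: [-1.02, 1.318, 1.019]
wrist_force: [-2.8, 0.2, 17.7]
gripper_width: 0.001
```

{"name": "play_rows", "arguments": {
  "motion": [
    [-1, [0, 0, 0], 0],
    [-1, [0, 0, 0], 0],
    [-1, [0, 0, 0], 0],
    [-1, [0, 0, 0], 0],
    [-1, [0, 0, 0], 0]
  ]
}}

```text
clock: 10.82
tool_pos: [491.0, 29.3, 200.8]
tcp_rot: [-1.02, 1.318, 1.019]
wrist_force: [-2.5, 0.1, 18.7]
gripper_width: 0.0
```

{"name": "play_rows", "arguments": {
  "motion": [
    [-1, [0, 0, 0], 0],
    [-1, [0, 0, 0], 0],
    [-1, [0, 0, 0], 0],
    [-1, [0, 0, 0], 0],
    [-1, [0, 0, 0], 0]
  ]
}}

```text
clock: 11.45
tool_pos: [491.0, 29.3, 200.8]
tcp_rot: [-1.02, 1.318, 1.019]
wrist_force: [-2.4, -0.5, 18.5]
gripper_width: 0.0
```

{"name": "play_rows", "arguments": {
  "motion": [
    [-1, [0, 0, 0], 0],
    [-1, [0, 0, 0], 0],
    [-1, [0, 0, 0], 0],
    [-1, [0, 0, 0], 0],
    [-1, [0, 0, 0], 0]
  ]
}}

```text
clock: 12.08
tool_pos: [491.0, 29.3, 200.8]
tcp_rot: [-1.02, 1.318, 1.019]
wrist_force: [-2.6, -0.5, 18.3]
gripper_width: -0.001
```

{"name": "play_rows", "arguments": {
  "motion": [
    [-1, [0, 0, 0], 0],
    [-1, [0, 0, 0], 0],
    [-1, [0, 0, 0], 0],
    [-1, [0, 0, 0], 0],
    [-1, [0, 0, 0], 0]
  ]
}}

```text
clock: 12.7
tool_pos: [491.0, 29.3, 200.8]
tcp_rot: [-1.02, 1.318, 1.019]
wrist_force: [-2.4, 0.1, 19.3]
gripper_width: 0.002
```

```bash
python3 - <<'E'
from h import *
print(loc());cv2.imwrite("pics/w5.png",bot.grab_frame("wrist")[:,:,::-1])
cv2.imwrite("pics/s5.png",cv2.resize(bot.grab_frame("scene")[140:285,200:360,::-1],None,fx=4,fy=4))
print(loc())
E
```

```text
(array([-109. ,   53.3,  200.8]), array([-2.4,  0.1, 19.3]), 0.0024972727998756454, 12.7)
(array([-109. ,   53.3,  200.8]), array([-2.4, -0.2, 19.9]), 0.0020132372056234906, 12.8)
```

View pics/w5.png

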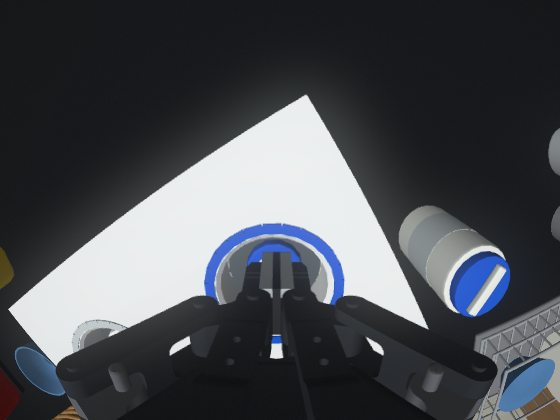

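View pics/s5.png

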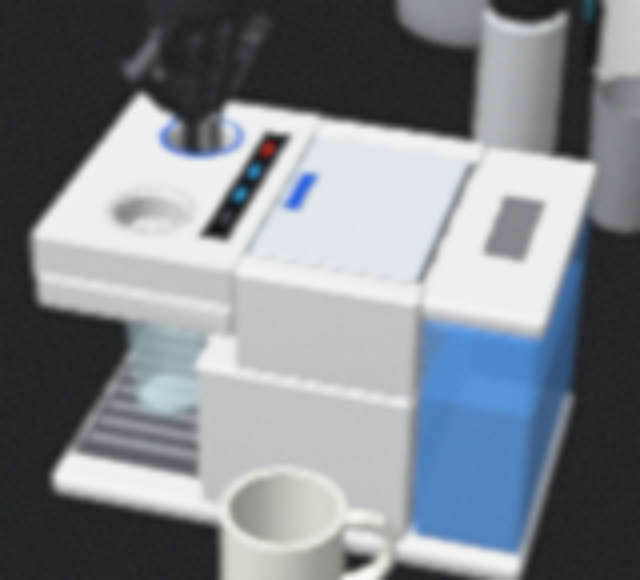

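The fingers are centred in the blue-ringed well on the key, which has been held down for over 3 s with the hatch shut. Now I'll withdraw.

{"name": "play_rows", "arguments": {
  "motion": [
    [-1, [-1, 0, 0], 0],
    [-1, [-3, 0, 0], 0],
    [-1, [-6, 0, 0], 0],
    [-1, [-10, 0, 0], 0],
    [-1, [-14, 0, 0], 0]
  ]
}}

```text
clock: 13.42
tool_pos: [490.0, 29.3, 341.1]
tcp_rot: [-1.019, 1.32, 1.02]
wrist_force: [1.4, -0.3, -0.8]
gripper_width: -0.001
```

{"name": "play_rows", "arguments": {
  "motion": [
    [-1, [0, 0, 0], 0],
    [-1, [0, 0, 0], 0],
    [-1, [0, 0, 0], 0]
  ]
}}

```text
clock: 13.8
tool_pos: [490.0, 29.2, 338.9]
tcp_rot: [-1.019, 1.321, 1.021]
wrist_force: [0.1, 0.7, -0.7]
gripper_width: -0.001
```

```bash
python3 - <<'E'
from h import *
cv2.imwrite("pics/w6.png",bot.grab_frame("wrist")[:,:,::-1])
a=bot.grab_frame("scene")[:,:,::-1]; cv2.imwrite("pics/s6.png",a)
b=cv2.imread("pics/scene0.png"); d=cv2.absdiff(cv2.blur(a,(5,5)),cv2.blur(b,(5,5))).max(2)>40
n,_,st,_=cv2.connectedComponentsWithStats(d.astype('uint8')); print(st[1:][st[1:,4]>15])
print(loc())
E
```

```text
[[  79    0   53   73 2856]
 [ 143    0   48   79 1677]
 [ 205    0   89  115 5232]
 [  62   25   33   72 1010]
 [ 138   29   26   44  420]
 [ 228   55   16   13  116]
 [ 154   77   10   15   79]
 [ 143   82   11   13   88]
 [ 151   85   38   34  795]
 [  99  105    4    7   19]
 [ 146  119   10   15  114]
 [  79  123   20   20  241]
 [ 247  124    6   13   63]
 [ 284  147   31   27  467]
 [ 263  172   55   38 1248]]
(array([-109.7,   53.5,  339.2]), array([-0.2, -0.2, -0.2]), -0.004137201407177142, 13.9)
```

View pics/w6.png

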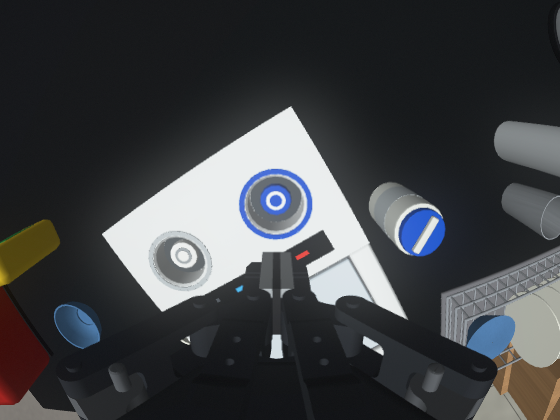

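View pics/s6.png

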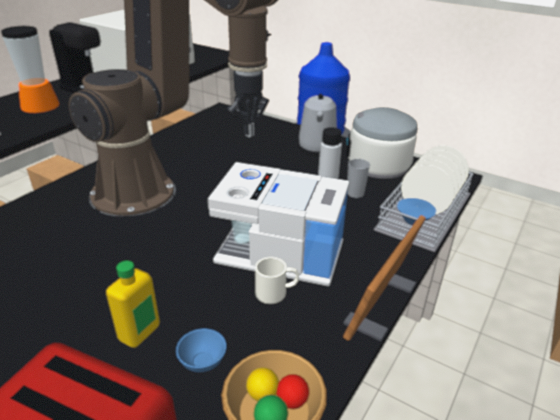

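The hatch is flush, the key is up, and only the arm and hatch regions differ from the start picture. Handing in.

```bash
python3 -c "
from cell import bot
print(bot.close_job())"
```

```text
the job is handed in; nothing more can be done
None
```

I shut the hatch, pressed and released the blue reset key, and handed the job in; the hand-in gave no verdict.

- **Hatch:** I pushed it from about 0.98 rad down to its stop, which answered with about 15 N. In the last scene picture it lies flush.
- **Reset key:** I held it at its stop for over 3 s with 15–20 N, with the tip at z ≈ 201 mm where the key's bottom should be. I then backed off to 339 mm, and the wrist picture shows the blue key up again.
- **Everything else:** Comparing the last scene picture with the first, only the arm and hatch areas changed. I never went near the white key. Wrist force was about zero at the end.

One check disagreed slightly: before pressing, the wrist camera placed the well 2–3 mm nearer the robot than the other two cameras' fit. I shifted by half of that, and the fingers went in without a noticeable side force.

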